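# Nest the empty sample tubs in their rail

### The arm

A 7-joint arm with a two-finger parallel gripper is mounted at the origin on the work surface. World frame = base frame: x ahead of the robot, y to its left, z up, the work surface at z = 0. Lengths are in mm, angles in rad, forces in N, time in s.
With the tool pointing down it reaches from about 400 to 875 mm from the base axis. Payload 6.5 kg.
Tool frame: the origin (TCP) lies on the front face of the gripper's body, between the roots of the fingers; the fingertips stand 73 mm ahead of it and the grasp point (between the pads) lies 54 mm ahead of it; z points along the fingers, y is the line along which they close (so a half turn about z gives the same grasp; the last joint's range is limited). The gripper opens to 85 mm and grips with 20 to 120 N. Pads are 22 mm wide; open, the fingers measure 114 mm over their backs; the gripper's body (76 mm by 85 mm) begins 54 mm behind the grasp point. The pads swing forward as they close: fully open they stand 13 mm farther back than shut.
Start: joints at [1.274, 0.536, -0.004, 1.538, 0.003, 1.067, -0.071], TCP at [148.69, -632.757, 303.89] pointing down, gripper open.
Joint ranges: [-2.7, 2.7], [-0.37, 2.16], [-1.27, 1.26], [0.24, 2.4], [-1.31, 4.45], [0.19, 1.91], [-2.76, 2.76]. Speed limits (rad/s): [2.39, 2.39, 3.14, 3.14, 3.14, 3.14, 3.14].

### API

Orientations are given as a unit quaternion [w, x, y, z].
In Python, from bench import robot, viewer, ticket gives the robot as it stands.
- The arm moves only by the shell command python3 -m crank 'ROWS' [FORCE]. ROWS is JSON, a list of rows, each a list of 3 entries, a list of its own where there are three numbers: the opening, from 0 (shut) to 1 (fully open), then the shift along the tool's x, y, z in m, then the turn about the tool's z in units of 6 degrees (1.0 is 6 degrees). In form: [[fingers, [x, y, z], turn], ...]. A call has 1 to 5 rows; each row shifts and turns the commanded pose from where the row before left it, along the tool's axes as they then stand; what a row does not reach is not made up. A row lasts 1/10 s, in which the tool goes at most 50 mm and 8.59 degrees, less where a joint would pass 70% of its speed; a pose out of reach is approached as far as the arm can. A call is refused whole if a number of a shift passes 0.05 or a number of a turn 1, either way. A call with a gripper value outside its range is refused whole. The fingers move at their own pace and stop on an object; FORCE is the grip in N (left out, the last holds). Time passes only in rows, so rows that do not move let the fingers close. It gives the time, the measured TCP pose, the force, the opening and the grip force at its end, in the units of the state.
- robot.state(): the state, without advancing time (a new reading comes with each control period).
- viewer.camera(name): name is "scene" or "top" or "wrist"; returns the picture (420x560x3 uint8, blue, green, red); there is no depth.
- viewer.camera_model(name): a dict with "intrinsics" (3x3 intrinsics, pixels), "rvec" (rotation vector, rad) and "tvec" (3), from world to camera coordinates, as OpenCV has them. Camera axes: x right, y down, z forward; pixel columns grow to the right and rows downward; lengths in mm; the calibration is good to about 2 mm. A picture is of the moment at which its call begins: read the wrist's pose just before it. camera_model takes no time and is no camera call; for the wrist camera it gives the pose at the moment of the call.
- ticket.hand_in(): hands the job in; it is judged then, once.
The state is a dict: "time": time; "qpos": joint angles; "joint_velocities": joint speeds; "effort": joint torques, N m; "position": TCP position; "tcp_rot": TCP orientation; "force": force on the tool from outside, world axes, zero at the start; "torque": the same for the moment, N m; "finger_gap": finger opening in mm; "grasp_force": force on a finger pad.
Only numpy, scipy, OpenCV 4.12 (cv2) and the standard library are available. Lean on these libraries where they do the work, as an engineer would, in place of code of your own. Each camera call takes 0.05 s, during which the arm holds its last target. There are 200 camera calls.

### The job

Three empty sample tubs are in the aluminium rail: the green one stands upright at the open end, the blue and the orange one already lie on their sides with their mouths towards the red end stop. Tip the green tub over so that its mouth also faces the stop, and push the row together along the rail until all three are nested fully home in one another in that order, green outermost, as one sleeve lying in the rail with the orange tub's mouth up against the stop. Leave the bottle, the mug, the stack of full tubs and the tube rack where they are.

Things in the scene. Friction and masses are not known exactly. Their poses are not given: they have to be found in the camera images.
- lane: aluminium rail fixed to the bench, 470 mm long, 100 mm wide inside, floor 6 mm and flared side walls 24 mm above the bench. Origin: its centre, at bench height; +x along it from the open end (x -235 mm) to the red end stop (foot of the stop's face at x +223 mm), z up. The stop is 75 mm tall, leaning 9.6 degrees to the open end, parallel to a lying tub's mouth
- stop (a point): where the centre of the orange tub's mouth comes to lie when the nested sleeve is up against the stop
- tub_a: green square tapered open tub, 2.5 mm wall, 85 mm tall, 84 mm square at the mouth, 60 mm square 14 mm above the foot, bevelled to a 44 mm foot; 70 g. Origin: centre of the foot's underside; +z from foot to mouth. Starts upright near the open end, sides about parallel to the rail; tipped towards the stop, its lip lands some 110 mm ahead of where its centre stood
- tub_a_rim (a point): centre of the green tub's mouth
- tub_b: blue tub, same shape, origin and axes, lying on a flat side in the rail between the others, mouth to the stop; its +z rises 9.6 degrees, foot centre 27 mm above the rail's floor, lower lip 91 mm ahead of that, mouth's upper edge 83 mm above the floor. Two fully nested tubs have foot centres 15 mm apart
- tub_b_rim (a point): centre of the blue tub's mouth
- tub_c: orange tub, same shape, lying likewise in the rail nearest the stop, a little short of it
- tub_c_rim (a point): centre of the orange tub's mouth
- amber: amber bottle, 80 mm diameter, 170 mm tall, standing to the left, nearer the robot; origin under its centre
- mug: white mug, 80 mm diameter, 90 mm tall, standing to the left; origin under its centre
- samples: stack of two full lidded tubs in one piece, 90 x 120 mm, 93 mm tall, beyond the rail; origin under its centre
- tube_rack: blue tube rack, 70 x 200 mm, tubes to 96 mm high, standing to the right; origin under its centre
Things that resemble listed ones, but are neither listed nor needed, are in the scene too. Leave any black or pink look-alike of the tub_c alone. Several things have the shape of the tub_a; the one meant has the colours described above.

How it is judged (in metres and radians):
At the end, for the whole second after the job is handed in: Green over blue over orange: in each pair the foot centres and the mouth centres lie within 24 mm (15 mm when fully home); the sleeve lies along the rail (orange axis within 0.35 rad), orange mouth centre within 12 mm of its place at the stop; tubs at rest (distance between tub_a and tub_b below 0.024 m and distance between tub_a_rim and tub_b_rim below 0.024 m and distance between tub_b and tub_c below 0.024 m and distance between tub_b_rim and tub_c_rim below 0.024 m and distance between tub_c_rim and stop below 0.012 m and angle between the z axis of tub_c and the x axis of lane, either way round below 0.35 rad and linear speed of each of tub_a, tub_b, tub_c below 0.02 m/s); the robot touches nothing.
It fails at once if the bottle, mug, full tubs or tube rack moved by more than 40 mm or tipped over (distance of any of amber, mug, samples, tube_rack from where it was at the start of the episode above 0.04 m or angle between any of amber, mug, samples, tube_rack's own z axis and vertical above 0.4 rad).
It also fails if it takes over 45 s, if anything falls off the work surface, if the arm or the gripper's body presses on something with over 40 N, if the wrist force passes 120 N, or if a joint passes its speed limit or range.

## Working session

There is one attempt and no reset: what is moved stays moved. The work goes in short steps, Python scripts to look and compute and a shell command to move; the robot and the scene stay as the last step left them, time stands still between calls to the robot, and variables do not carry over. Pictures are saved under pics/ and viewed, at most 10 in all, crops included, and the job is handed in when it is done.

```bash
ls; mkdir -p pics
cat > h.py <<'E'
import numpy as np, cv2
from bench import robot, viewer, ticket
def cam(n):
    m=viewer.camera_model(n); R=cv2.Rodrigues(np.array(m["rvec"],float))[0]
    return np.array(m["intrinsics"],float).reshape(3,3),R,np.array(m["tvec"],float).ravel()
def onz(n,uv,z):
    K,R,t=cam(n); d=R.T@np.linalg.solve(K,[uv[0],uv[1],1]); c=-R.T@t
    return c+d*(z-c[2])/d[2]
def proj(n,p):
    K,R,t=cam(n); q=K@(R@np.array(p,float)+t); return q[:2]/q[2]
E
python3 - <<'E'
from h import *
s=robot.state(); print(s)
for n in ("top","scene"):
    im=viewer.camera(n); cv2.imwrite(f"pics/{n}0.png",im)
    K,R,t=cam(n); print(n,K.tolist(),(-R.T@t).round(),R.round(2).tolist())
E
```

```text
pics
{'time': 0.0, 'qpos': array([ 1.27379496,  0.53718272, -0.00445955,  1.53886492,  0.00256878,
        1.06729245, -0.07121806]), 'joint_velocities': array([-0.0007234 , -0.00048317,  0.00195083,  0.00089817, -0.00111899,
       -0.00154278,  0.00064431]), 'effort': array([-8.65473630e-04, -5.83405101e+01,  1.04826272e+00, -2.59105682e+01,
        1.22805944e-02,  9.48818604e-03, -4.35961351e-05]), 'position': array([ 148.58751088, -632.27189999,  303.00524489]), 'tcp_rot': array([-8.58859322e-04,  9.93345082e-01,  1.15172870e-01, -1.44789990e-04]), 'force': array([-0.18469067, -0.49206682, -0.68100622]), 'torque': array([-0.03256288, -0.00412561,  0.01053562]), 'grasp_force': 0.0, 'finger_gap': 85.42900057529424}
top [[544.5736031029038, 0.0, 281.2186033065194], [0.0, 544.5736031029038, 208.56958635863984], [0.0, 0.0, 1.0]] [ 221.  -43. 1693.] [[-0.01, -1.0, -0.0], [-0.98, 0.01, -0.21], [0.21, -0.0, -0.98]]
scene [[390.5418993310319, 0.0, 279.1248279761242], [0.0, 390.5418993310319, 212.59045772466715], [0.0, 0.0, 1.0]] [1007.  749.  658.] [[-0.87, 0.49, 0.01], [0.26, 0.47, -0.84], [-0.42, -0.73, -0.54]]
```

View pics/top0.png

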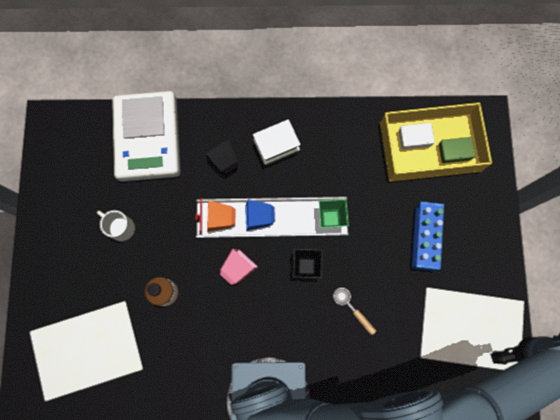

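View pics/scene0.png

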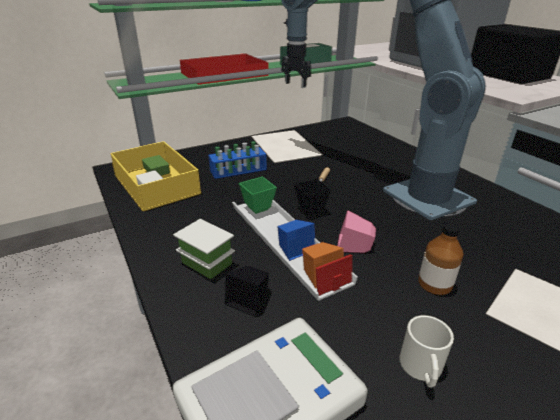

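Candidates for the green tub are the open green tub in the rail (333,214), the green block in the yellow bin (457,149), the green/white lidded stack (276,140), the black tubs (222,158) and (307,265), and the pink one (238,266). I choose (333,214): it is the only green open tub standing in the rail at the open end. The rail runs from its open end at about (348,217) to the red stop at (199,217).

Run:
```python
from h import *
im=cv2.imread("pics/top0.png"); sub=im[185:250,185:365]
big=cv2.resize(sub,None,fx=4.4,fy=4.4,interpolation=cv2.INTER_CUBIC); cv2.imwrite("pics/crop.png",big)
hsv=cv2.cvtColor(im,cv2.COLOR_BGR2HSV)
roi=np.zeros(im.shape[:2],np.uint8); roi[190:246,190:355]=255
def m(lo,hi): return cv2.inRange(hsv,lo,hi)&roi
ms={"green":m((50,90,30),(85,255,255)),"blue":m((100,120,40),(130,255,255)),"orange":m((6,150,60),(18,255,255)),"red":m((0,150,40),(4,255,255))|m((174,150,40),(180,255,255)),"white":m((0,0,110),(180,70,255))}
for k,v in ms.items():
    ys,xs=np.nonzero(v); r=cv2.minAreaRect(np.c_[xs,ys].astype(np.float32)); print(k,len(xs),(xs.min(),xs.max(),ys.min(),ys.max()),cv2.boxPoints(r).round(1).tolist())
allm=ms["green"]|ms["blue"]|ms["orange"]|ms["red"]|ms["white"]
c=max(cv2.findContours(allm,cv2.RETR_EXTERNAL,cv2.CHAIN_APPROX_NONE)[0],key=len)
b=cv2.boxPoints(cv2.minAreaRect(c)); print("rail",b.tolist())
for p in b: print(onz("top",p,24).round(1))
g=max(cv2.findContours(ms["green"],cv2.RETR_EXTERNAL,cv2.CHAIN_APPROX_NONE)[0],key=len)
b=cv2.boxPoints(cv2.minAreaRect(g)); print("green rim",[onz("top",p,91).round(1).tolist() for p in b])
```

```text
green 754 (np.int64(319), np.int64(348), np.int64(200), np.int64(227)) [[318.6000061035156, 200.1999969482422], [347.3999938964844, 199.0], [348.3999938964844, 226.0], [319.70001220703125, 227.10000610351562]]
blue 682 (np.int64(246), np.int64(274), np.int64(200), np.int64(229)) [[246.0, 200.0], [274.0, 200.0], [274.0, 229.0], [246.0, 229.0]]
orange 639 (np.int64(208), np.int64(234), np.int64(201), np.int64(230)) [[208.0, 201.0], [234.0, 201.0], [234.0, 230.0], [208.0, 230.0]]
red 44 (np.int64(195), np.int64(201), np.int64(198), np.int64(230)) [[194.39999389648438, 229.8000030517578], [195.60000610351562, 197.8000030517578], [201.10000610351562, 198.0], [200.0, 230.0]]
white 3457 (np.int64(196), np.int64(347), np.int64(197), np.int64(237)) [[195.39999389648438, 198.39999389648438], [346.6000061035156, 196.1999969482422], [347.1000061035156, 234.89999389648438], [196.0, 237.10000610351562]]
rail [[194.78321838378906, 198.0567169189453], [347.7977600097656, 196.3935089111328], [348.22198486328125, 235.42149353027344], [195.20742797851562, 237.08470153808594]]
[610.4 227.6  24. ]
[ 611.1 -253.9   24. ]
[ 486.9 -250.9   24. ]
[486.2 223.4  24. ]
green rim [[584.6, -157.0, 91.0], [587.3, -243.9, 91.0], [504.7, -244.2, 91.0], [502.1, -158.3, 91.0]]
```

View pics/crop.png

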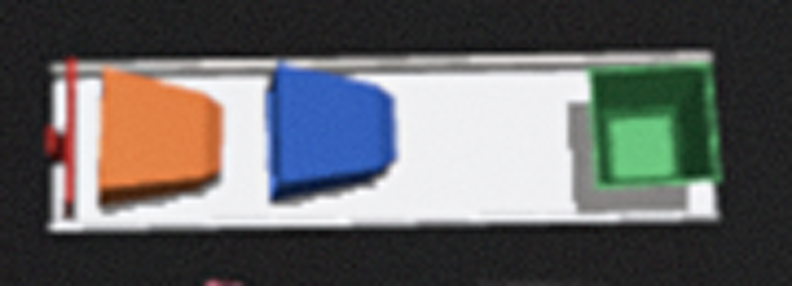

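The crop shows the open green tub upright at crop (655,125), with the blue and orange tubs lying with their mouths to the red stop, so the choice holds. The rail is aligned with world +y, and its centre is at about (548.6, -13). The green rim measures 86x83 mm, as it should, with its centre at (545, -201). I'll turn the tool first so that its x lies along the rail.

```bash
python3 -m crank '[[0.25,[0,0,0],-1],[0.25,[0,0,0],-1],[0.25,[0,0,0],-1],[0.25,[0,0,0],-1],[0.25,[0,0,0],-1]]' 40; python3 -m crank '[[0.25,[0,0,0],-1],[0.25,[0,0,0],-1],[0.25,[0,0,0],-1],[0.25,[0,0,0],-1],[0.25,[0,0,0],-1]]';  python3 -m crank '[[0.25,[0,0,0],-1],[0.25,[0,0,0],-1],[0.25,[0,0,0],-0.8],[0.25,[0,0,0],0],[0.25,[0,0,0],0]]'
```

```text
time: 0.6
position: [148.6, -632.5, 303.4]
tcp_rot: [-0.001, 0.929, 0.37, 0.0]
force: [0.4, -0.5, 0.7]
finger_gap: 21.4
grasp_force: 0.0
time: 1.1
position: [148.5, -632.5, 303.3]
tcp_rot: [-0.001, 0.801, 0.598, 0.0]
force: [0.0, -0.3, -0.2]
finger_gap: 21.4
grasp_force: 0.0
time: 1.6
position: [148.5, -632.6, 303.5]
tcp_rot: [-0.0, 0.708, 0.706, 0.0]
force: [-0.0, -0.5, -0.2]
finger_gap: 21.7
grasp_force: 0.0
```

```bash
python3 -m crank '[[0.25,[0.03,0.033,0],0],[0.25,[0.03,0.033,0],0],[0.25,[0.03,0.033,0],0],[0.25,[0.03,0.033,0],0],[0.25,[0.03,0.033,0],0]]'; python3 -m crank '[[0.25,[0.03,0.033,0],0],[0.25,[0.03,0.033,0],0],[0.25,[0.03,0.033,0],0],[0.25,[0.03,0.033,0],0],[0.25,[0.03,0.033,0],0]]';  python3 -m crank '[[0.25,[0.025,0.033,0],0],[0.25,[0.025,0.033,0],0],[0.25,[0,0,0],0]]'
```

```text
time: 2.1
position: [314.7, -481.3, 304.0]
tcp_rot: [0.0, 0.708, 0.706, -0.0]
force: [-0.3, -0.1, 0.1]
finger_gap: 21.7
grasp_force: 0.0
time: 2.6
position: [479.7, -331.2, 304.0]
tcp_rot: [0.0, 0.708, 0.706, -0.0]
force: [-0.3, -0.3, 0.2]
finger_gap: 21.3
grasp_force: 0.0
time: 2.9
position: [549.2, -276.1, 304.1]
tcp_rot: [0.0, 0.704, 0.71, 0.003]
force: [0.3, 0.8, 0.5]
finger_gap: 21.1
grasp_force: 0.0
```

```bash
python3 -m crank '[[0.25,[0,-0.004,0.04],0],[0.25,[0,0,0.04],0],[0.25,[0,0,0.04],0],[0.25,[0,0,0.035],0],[0.25,[0,0,0],0]]'; python3 -m crank '[[0.25,[0.01,0,0],0],[0.25,[0.01,0,0],0],[0.25,[0.01,0,0],0],[0.25,[0.01,0,0],0],[0.25,[0.01,0,0],0]]'
python3 - <<'E'
from h import *
cv2.imwrite("pics/s1.png",viewer.camera("scene")[150:320,180:420].repeat(3,0).repeat(3,1))
E
```

```text
time: 3.4
position: [537.1, -281.7, 144.2]
tcp_rot: [-0.004, 0.707, 0.707, -0.002]
force: [-0.4, 0.2, -0.3]
finger_gap: 21.1
grasp_force: 0.0
time: 3.9
position: [540.9, -231.5, 149.9]
tcp_rot: [0.001, 0.707, 0.707, 0.0]
force: [0.2, 0.5, 1.1]
finger_gap: 21.4
grasp_force: 0.1
```

View pics/s1.png

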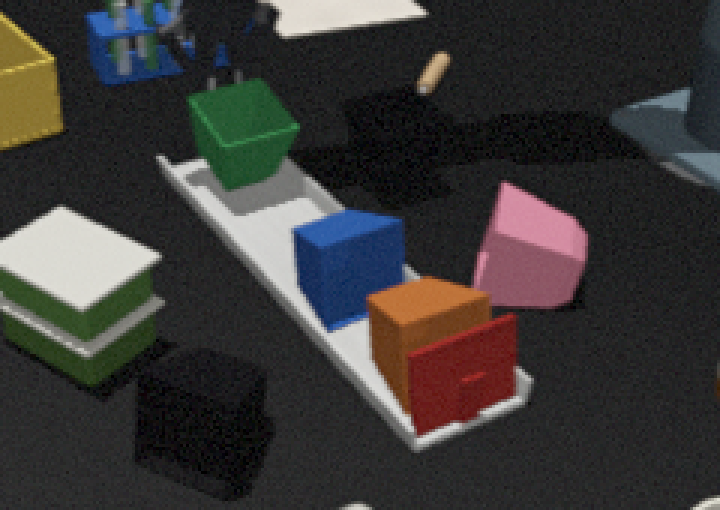

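The tub at crop (245,130) is starting to tilt towards the stop with the fingers behind its rim at (225,80). I'll continue the push.

```bash
python3 -m crank '[[0.25,[0.012,0,0],0],[0.25,[0.012,0,0],0],[0.25,[0.012,0,0],0],[0.25,[0.012,0,0],0],[0.25,[0.006,0,0],0]]'; python3 -m crank '[[0.25,[0,0,0],0],[0.25,[-0.02,0,0],0],[0.25,[-0.03,0,0],0],[0.25,[-0.02,0,0],0]]'
python3 - <<'E'
from h import *
cv2.imwrite("pics/s2.png",viewer.camera("scene")[150:320,180:420].repeat(3,0).repeat(3,1))
im=viewer.camera("top");cv2.imwrite("pics/t2.png",im)
E
```

```text
time: 4.45
position: [540.6, -176.6, 148.9]
tcp_rot: [-0.0, 0.706, 0.708, 0.0]
force: [-0.0, 0.5, -0.7]
finger_gap: 21.3
grasp_force: 0.0
time: 4.85
position: [540.1, -251.5, 148.9]
tcp_rot: [0.001, 0.708, 0.707, -0.001]
force: [-0.3, -0.3, 0.6]
finger_gap: 21.3
grasp_force: 0.0
```

View pics/s2.png

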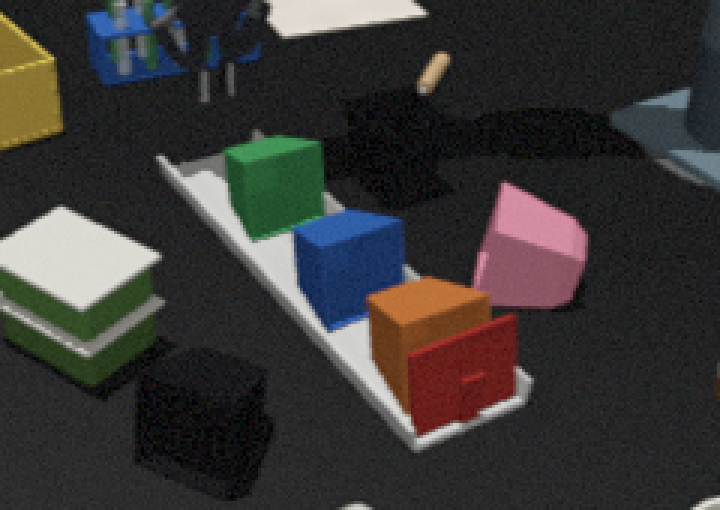

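The green tub lies in the rail with its mouth to the stop (crop (275,190)). Blue and orange are unmoved. Next I measure the tubs.

```bash
cat >> h.py <<'E'
def tubs(im):
    hsv=cv2.cvtColor(im,cv2.COLOR_BGR2HSV); hsv[:190]=0; hsv[246:]=0; hsv[:,:190]=0; hsv[:,356:]=0
    for k,lo,hi in (("green",(50,90,30),(85,255,255)),("blue",(100,120,40),(130,255,255)),("orange",(6,150,60),(18,255,255))):
        ys,xs=np.nonzero(cv2.inRange(hsv,lo,hi))
        if len(xs)<20: print(k,"none"); continue
        x0,x1=np.percentile(xs,[.5,99.5]); f=xs>=x1-3; mo=(xs>=x0)&(xs<=x0+3)
        # top-face rows: first (far-x) row on mouth / foot edges
        print(k,len(xs),"cols",x0,x1,"mouthtop y",onz("top",(x0-.5,210),89)[1].round(1),"foottop y",onz("top",(x1+.5,214),55)[1].round(1),
          "far edge x mouth z89",onz("top",(x0,ys[mo].min()-.5),89)[0].round(1),"rows foot",ys[f].min(),ys[f].max(),"foot mid x",onz("top",(x1,(ys[f].min()+ys[f].max())/2),40)[0].round(1))
E
python3 - <<'E'
from h import *
tubs(cv2.imread("pics/t2.png"))
E
```

```text
green 704 cols 294.0 323.0 mouthtop y -80.9 foottop y -173.6 far edge x mouth z89 575.5 rows foot 207 225 foot mid x 545.8
blue 682 cols 246.0 273.0 mouthtop y 63.5 foottop y -20.2 far edge x mouth z89 589.3 rows foot 205 223 foot mid x 553.6
orange 637 cols 208.0 234.0 mouthtop y 177.9 foottop y 99.5 far edge x mouth z89 587.3 rows foot 207 225 foot mid x 548.5
```

```bash
python3 -m crank '[[0.25,[0.012,0.004,0.02],0],[0.25,[0.012,0.002,0.02],0],[0.25,[0.012,0,0],0],[0.25,[0,0,0],0]]'
python3 - <<'E'
from h import *
im=viewer.camera("top");tubs(im)
cv2.imwrite("pics/t3.png",cv2.resize(im[180:255,185:385],None,fx=4,fy=4,interpolation=cv2.INTER_CUBIC))
E
```

```text
time: 5.35
position: [546.7, -209.5, 109.0]
tcp_rot: [-0.001, 0.706, 0.709, 0.0]
force: [0.0, -0.5, 0.2]
finger_gap: 21.5
grasp_force: 0.0
green 699 cols 294.0 323.0 mouthtop y -80.9 foottop y -173.6 far edge x mouth z89 575.5 rows foot 207 224 foot mid x 547.4
blue 685 cols 246.0 273.0 mouthtop y 63.5 foottop y -20.2 far edge x mouth z89 589.3 rows foot 205 223 foot mid x 553.6
orange 636 cols 208.0 234.0 mouthtop y 177.9 foottop y 99.5 far edge x mouth z89 587.3 rows foot 207 225 foot mid x 548.5
```

View pics/t3.png

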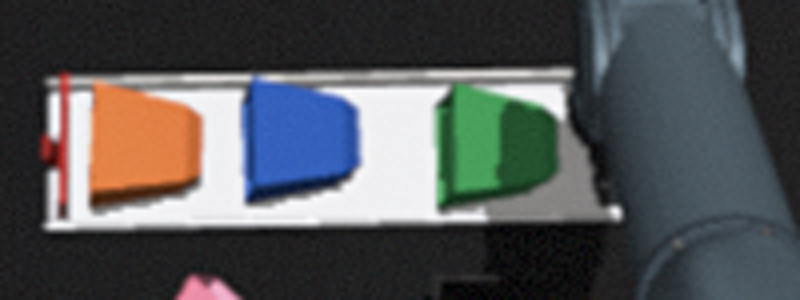

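The green tub is aligned with the rail (crop mouth edge x about 445, foot x about 558), and the three lie in a row. Now I push in stages.

```bash
python3 -m crank '[[0.25,[0.015,0,0],0],[0.25,[0.015,0,0],0],[0.25,[0.015,0,0],0],[0.25,[0.015,0,0],0],[0.25,[0.015,0,0],0]]'; python3 -m crank '[[0.25,[0.015,0,0],0],[0.25,[0.015,0,0],0],[0.25,[0.015,0,0],0],[0.25,[0.015,0,0],0],[0.25,[0,0,0],0]]'
python3 - <<'E'
from h import *
im=viewer.camera("top");tubs(im)
E
```

```text
time: 5.9
position: [546.5, -135.9, 109.1]
tcp_rot: [0.0, 0.707, 0.708, 0.0]
force: [-0.6, -0.0, 0.7]
finger_gap: 21.1
grasp_force: 0.2
time: 6.4
position: [546.6, -74.2, 109.0]
tcp_rot: [-0.001, 0.706, 0.709, 0.001]
force: [0.1, 0.4, 0.4]
finger_gap: 21.3
grasp_force: 0.0
green 590 cols 258.0 286.0 mouthtop y 27.4 foottop y -60.1 far edge x mouth z89 585.8 rows foot 216 225 foot mid x 532.8
blue 632 cols 233.155 259.0 mouthtop y 102.2 foottop y 22.8 far edge x mouth z89 595.8 rows foot 205 224 foot mid x 552.5
orange 606 cols 208.0 232.0 mouthtop y 177.9 foottop y 105.6 far edge x mouth z89 587.3 rows foot 206 226 foot mid x 548.6
```

```bash
python3 -m crank '[[0.25,[0.015,0,0],0],[0.25,[0.015,0,0],0],[0.25,[0.015,0,0],0],[0.25,[0.015,0,0],0],[0.25,[0,0,0],0]]';  python3 - <<'E'
from h import *
im=viewer.camera("top");tubs(im)
im2=viewer.camera("scene")[190:310,240:400]
cv2.imwrite("pics/s4.png",np.vstack([cv2.resize(im[185:250,185:345],None,fx=4,fy=4),cv2.resize(im2,None,fx=4,fy=4)[:320]]))
E
```

```text
time: 6.95
position: [546.4, -13.8, 109.0]
tcp_rot: [-0.001, 0.705, 0.709, 0.001]
force: [-0.1, 0.6, 0.2]
finger_gap: 21.2
grasp_force: 0.0
green 543 cols 240.0 265.0 mouthtop y 81.6 foottop y 4.4 far edge x mouth z89 583.2 rows foot 218 226 foot mid x 528.7
blue 364 cols 227.0 240.0 mouthtop y 120.7 foottop y 81.1 far edge x mouth z89 586.7 rows foot 203 229 foot mid x 548.3
orange 605 cols 202.0 225.0 mouthtop y 196.0 foottop y 127.1 far edge x mouth z89 584.4 rows foot 207 228 foot mid x 544.0
```

View pics/s4.png

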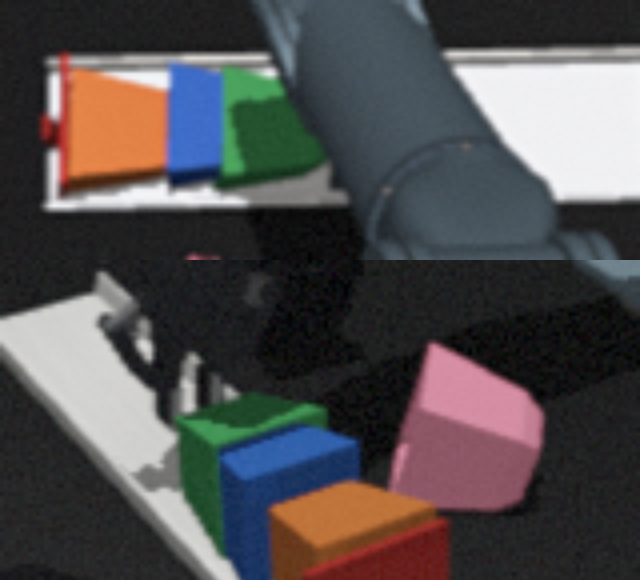

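The orange tub is up against the red stop (crop x about 65), with blue at 170 and green at 220 partly nested over it. I'll keep pushing, about 85 mm more.

```bash
python3 -m crank '[[0.25,[0.012,0,0],0],[0.25,[0.012,0,0],0],[0.25,[0.012,0,0],0],[0.25,[0.012,0,0],0],[0.25,[0.012,0,0],0]]'; python3 -m crank '[[0.25,[0.006,0,0],0],[0.25,[0.005,0,0],0],[0.25,[0.005,0,0],0],[0.25,[0.004,0,0],0],[0.25,[0,0,0],0]]';   python3 - <<'E'
from h import *
im=viewer.camera("top");tubs(im)
E
```

```text
time: 7.55
position: [546.2, 43.9, 108.9]
tcp_rot: [-0.0, 0.707, 0.707, 0.0]
force: [-0.3, -1.0, 0.5]
finger_gap: 20.9
grasp_force: 0.7
time: 8.05
position: [546.3, 63.1, 108.9]
tcp_rot: [-0.0, 0.707, 0.707, 0.0]
force: [-0.9, 0.3, -0.7]
finger_gap: 21.7
grasp_force: 0.0
green 466 cols 215.0 238.0 mouthtop y 156.8 foottop y 87.2 far edge x mouth z89 584.0 rows foot 220 228 foot mid x 523.2
blue 196 cols 208.0 215.0 mouthtop y 177.9 foottop y 157.8 far edge x mouth z89 584.2 rows foot 202 231 foot mid x 547.5
orange 148 cols 202.0 206.0 mouthtop y 196.0 foottop y 185.4 far edge x mouth z89 584.4 rows foot 202 231 foot mid x 547.8
```

```bash
python3 -m crank '[[0.25,[0.003,0,0],0],[0.25,[0.002,0,0],0],[0.25,[0.002,0,0],0],[0.25,[0,0,0],0]]'; python3 -m crank '[[0.25,[0.002,0,0],0],[0.25,[0.002,0,0],0],[0.25,[0.001,0,0],0],[0.25,[0,0,0],0]]';   python3 - <<'E'
from h import *
im=viewer.camera("top");tubs(im)
E
```

```text
time: 8.5
position: [546.4, 69.7, 108.9]
tcp_rot: [-0.0, 0.707, 0.707, 0.0]
force: [0.4, -1.3, -0.3]
finger_gap: 21.0
grasp_force: 0.2
time: 8.9
position: [546.5, 74.1, 108.9]
tcp_rot: [0.0, 0.707, 0.707, -0.0]
force: [1.3, -2.9, 1.2]
finger_gap: 21.0
grasp_force: 1.2
green 452 cols 212.0 234.0 mouthtop y 165.9 foottop y 99.5 far edge x mouth z89 584.1 rows foot 220 228 foot mid x 523.3
blue 120 cols 207.0 211.0 mouthtop y 180.9 foottop y 170.1 far edge x mouth z89 584.2 rows foot 202 231 foot mid x 547.6
orange 121 cols 201.6 205.0 mouthtop y 197.2 foottop y 188.5 far edge x mouth z89 584.4 rows foot 202 231 foot mid x 547.8
```

```bash
python3 -m crank '[[0.25,[0.002,0,0],0],[0.25,[0.001,0,0],0],[0.25,[0.001,0,0],0],[0.25,[0,0,0],0]]'; python3 -m crank '[[0.25,[-0.01,0,0],0],[0.25,[-0.03,0,0],0],[0.25,[-0.05,0,-0.03],0],[0.25,[-0.05,0,-0.05],0],[0.25,[-0.05,0,-0.05],0]]';  python3 -m crank '[[0.25,[-0.05,0,-0.03],0],[0.25,[-0.05,0,0],0],[0.25,[0,0,0],0]]';  python3 - <<'E'
from h import *
im=viewer.camera("top");tubs(im)
im2=viewer.camera("scene")[190:310,240:400]
cv2.imwrite("pics/s5.png",np.vstack([cv2.resize(im[190:245,185:345],None,fx=4,fy=4),cv2.resize(im2,None,fx=4,fy=4)[100:440]]))
E
```

```text
time: 9.35
position: [546.8, 74.8, 108.9]
tcp_rot: [0.002, 0.708, 0.706, -0.002]
force: [1.6, -11.2, 1.4]
finger_gap: 21.0
grasp_force: 5.3
time: 9.85
position: [545.8, -76.0, 206.1]
tcp_rot: [-0.001, 0.707, 0.707, 0.0]
force: [0.9, 0.8, 0.6]
finger_gap: 21.4
grasp_force: 0.0
time: 10.15
position: [545.7, -176.7, 231.8]
tcp_rot: [0.002, 0.711, 0.703, -0.001]
force: [0.0, -0.4, -0.6]
finger_gap: 21.3
grasp_force: 0.0
green 655 cols 212.0 238.0 mouthtop y 165.9 foottop y 87.2 far edge x mouth z89 584.1 rows foot 208 226 foot mid x 545.2
blue 120 cols 207.0 211.0 mouthtop y 180.9 foottop y 170.1 far edge x mouth z89 584.2 rows foot 202 231 foot mid x 547.6
orange 121 cols 201.6 205.0 mouthtop y 197.2 foottop y 188.5 far edge x mouth z89 584.4 rows foot 202 231 foot mid x 547.8
```

View pics/s5.png

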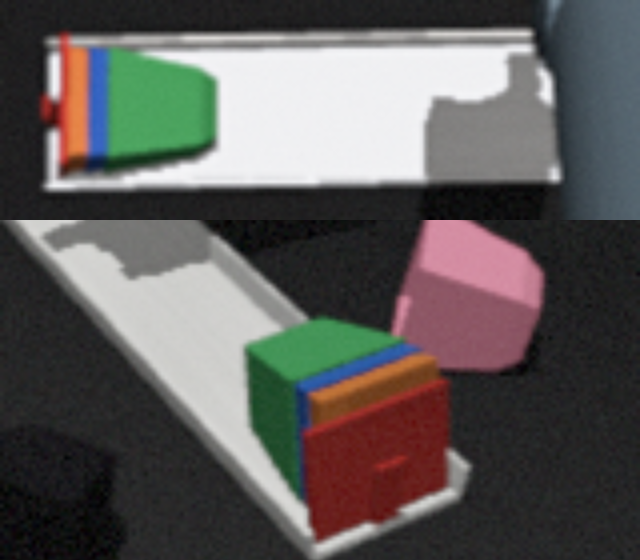

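The sleeve is fully nested in the order green, blue, orange. Its bands are at crop x 110, 90 and 65, about 15 mm apart, hard against the red stop, and the arm is clear.

```bash
python3 -c "
from bench import ticket
print(ticket.hand_in())"
```

```text
the job is handed in; nothing more can be done
None
```

I handed the job in after about 10 s of robot time: the green, blue and orange tubs lie nested about 15 mm apart with orange against the stop and the arm clear (the hand-in gave no verdict).

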